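# Set and clamp the tile stop

### The job

Two identical stop rails lie on the table, and a small relief tile lies on one of them in front of the rail's end block. On that rail, slide the stop up against the tile so that the tile sits snugly between stop and end block, and only then flip the stop's cam lever all the way over until it lies flat, to clamp the stop there. Leave the tile lying in its place, and leave the other rail's stop and lever as they are.

Things in the scene. Friction and masses are not known exactly. Their poses are not given: they have to be found in the camera images.
- stop_rail: the rail that holds the tile: fixed plywood board 200x110x12 mm (x,y,z), origin at the centre of its underside, x along the rail toward the end block. Aluminium rail 20 mm wide at y=-30 mm, its top at z=32 mm. End block at the +x end: inner face at x=+85 mm, y=-20 to +55 mm, top z=37 mm. The tile's lane is the board top between rail and y=+55 mm
- tile: small relief tile, 62 (x) x 59 (y) x 13 mm, loose, about 0.1 kg, lying in the lane against or up to 3 mm short of the end block, square to the rail within a few degrees; origin: centre of its underside
- stop (a joint): position of the steel stop along the rail in m; grows toward the end block (+x of stop_rail), 0 to 0.1. The stop's front face, which meets the tile, is at x = value - 0.047 m in the frame of stop_rail, so it touches the tile at about 0.070. About 2 N moves it while its lever is open; once clamped it holds against 12 N
- stop_plate (a point): point on the stop: top edge of its cross plate, at the plate's back, 15 mm behind the front face, at mid lane (y=+24 mm, z=39 mm of stop_rail). The plate (15 mm thick, y=-14 to +54, z=14 to 39 mm) spans the lane and can be pushed from behind. Its carriage block on the rail reaches 40 mm back from the front face, y=-46 to -14 mm, top z=42 mm (lever ears to 58 mm)
- lever (a joint): angle of the cam lever on the stop in rad: 0 = open, leaning 20 degrees past upright toward -y of stop_rail; grows as it flips over toward +y; 1.92 = clamped, level above the plate. Hinge along x of stop_rail, 24 mm behind the stop's front face, at y=-30 mm, z=48 mm. It stays where it is left; the cam bites over the last 20 degrees, needing 5 to 8 N at the grip
- lever_tip (a point): point on the lever's centre line 70 mm from its hinge, in the black grip. The lever is a bar 12 to 16 mm wide (along the rail) and 8 to 11 mm thick, its end 76 mm from the hinge
- spare_lever_tip (a point): the same point on the lever of the other, empty stop rail (same make, also open), to be left alone

How it is judged:
On the way:
1. the stop stands against the tile (gap under 8 mm) while its lever is still open (value of joint stop above 0.062 m and value of joint lever below 0.9 rad), for 0.2 s.
At the end, for the whole second after the job is handed in: The stop stands within 8 mm of touching the tile, which lies flat on the board between the stop and the end block (within 10 mm of the block and its centre under 35 mm from the board's centre line), and the lever lies flat, within 10 degrees of the end of its swing; all at rest (value of joint stop above 0.062 m and value of joint lever above 1.74 rad and x of tile in the frame of stop_rail above 0.044 m and y of tile in the frame of stop_rail below 0.035 m and z of tile in the frame of stop_rail below 0.018 m and angle between tile's own z axis and vertical below 0.17 rad and linear speed of tile below 0.02 m/s and velocity of joint lever below 0.05 rad/s).
It fails at once if the other rail's stop or lever is disturbed (its lever end moves more than 20 mm) (distance of spare_lever_tip from where it was at the start of the episode above 0.02 m).
It also fails if it takes over 42 s, if anything falls off the work surface, if the arm or the gripper's body presses on something with over 40 N, if the wrist force passes 120 N, or if a joint passes its speed limit or range.

### The arm

A 7-joint arm with a two-finger parallel gripper is mounted at the origin on a cart in front of the work surface, level with it; the furniture and walls round the work are solid. World frame = base frame: x ahead of the robot, y to its left, z up, the work surface at z = 0. Lengths are in m, angles in rad, forces in N, time in s.
With the tool pointing down it reaches from about 0.35 to 0.9 m from the base axis. Payload 7.2 kg.
Tool frame: the origin (TCP) lies midway between the tips of the shut fingers; the grasp point (between the pads) lies manip.pinch_z behind it (manip.pinch_z is the distance from the TCP to the grasp point, in m); z points along the fingers, y is the line along which they close (so a half turn about z gives the same grasp; the last joint's range is limited). The gripper opens to 88 mm and grips with 3 to 60 N. Pads are 20 mm wide; open, the fingers measure 115 mm over their backs; the gripper's body (75 mm by 178 mm) begins 61 mm behind the grasp point.
Start: joints at [1.066, 0.411, -0.013, 1.596, 0.006, 1.134, -0.082], TCP at [0.264, -0.566, 0.223] pointing down, gripper open.
Joint ranges: [-2.95, 2.95], [-0.29, 1.99], [-1.47, 1.44], [0.14, 2.54], [-1.03, 4.17], [0.13, 1.85], [-2.86, 2.86]. Speed limits (rad/s): [2.39, 2.39, 3.01, 3.01, 3.14, 3.14, 3.14].

### API

Orientations are given as a unit quaternion [w, x, y, z].
In Python, from bench import manip, viewer, job_done, models gives the robot as it stands.
- The arm moves only by the tool play_rows, never from a script. Its arguments are lists of equal length, an entry for each row: "offset": the shift along the tool's x, y, z as a fraction of full scale, a list of three; "twist": the turn about the tool's z as a fraction of full scale. A call has exactly 5 rows; each row shifts and turns the commanded pose from where the row before left it, along the tool's axes as they then stand; what a row does not reach is not made up. Full scale, the value 1, is 200 mm for a shift and 180 degrees for a turn. A row lasts 1/8 s, in which the tool goes at most 62.5 mm and 10.7 degrees, less where a joint would pass 70% of its speed; a pose out of reach is approached as far as the arm can. A call with a number of a shift or a turn outside -1 to 1 is refused whole. A call with a gripper value outside its range is refused whole. "grip" is the opening, from -1 (shut) to 1 (fully open), so that 0 is half open, set as the call begins (left out, the last holds). The fingers move at their own pace and stop on an object; the grip force is fixed at half the most. Time passes only in rows, so rows that do not move let the fingers close, or fill a call up. It gives the time, the measured TCP pose, the force, the opening and the grip force at its end, in the units of the state.
- manip.get_state(): the state, without advancing time (a new reading comes with each control period).
- viewer.get_image(name): name is "scene" or "top" or "wrist"; returns the picture (420x560x3 uint8, blue, green, red); there is no depth.
- viewer.camera_info(name): a dict with "K" (3x3 intrinsics, pixels), "eye" and "rotation" of the camera in the world; the wrist camera has in their place "mount" (4x4, takes a point from camera to tool coordinates, whose origin is the TCP and whose axes are the flange's). Camera axes: x right, y down, z forward; pixel columns grow to the right and rows downward; lengths in m; the calibration is good to about 2 mm. The wrist camera is an equidistant fisheye: a pixel r from the principal point sees the ray r / f radians off the axis. A picture is of the moment at which its call begins: read the wrist's pose just before it. camera_info takes no time and is no camera call.
- job_done(): hands the job in; it is judged then, once.
Trained networks look in the newest picture that a camera, given by its name, has taken for a name from the list of things; names that differ only in an ending like _2 or _b are one class to them, and where a whole thing is asked for, a point or a joint stands for the part that bears it (a point fixed in the world has none). Each returns a list of dicts, best first, with "conf" (0 to 1); they miss things now and then, are a little off and sometimes report something else, mostly with a low value. They report only what shows in the picture. A call takes as long as a camera call.
- models.silhouettes(camera, target): "pixels" (420x560 bool, what is visible of it) and "xy" ([column, row] in pixels, amid what is visible of it).
The state is a dict: "clock": time; "joint_positions": joint angles; "joint_vel": joint speeds; "joint_efforts": joint torques, N m; "tcp_pos": TCP position; "orientation": TCP orientation; "ft_force": force on the tool from outside, world axes, zero at the start; "moment": the same for the moment, N m; "gripper_width": finger opening in m; "gripper_force": force on a finger pad.
Only numpy, scipy, OpenCV 4.12 (cv2) and the standard library are available. Lean on these libraries where they do the work, as an engineer would, in place of code of your own. Each camera call takes 0.05 s, during which the arm holds its last target. There are 200 camera calls.

## Working session

There is one attempt and no reset: what is moved stays moved. The work goes in short steps, Python scripts to look and compute and a tool call to move; the robot and the scene stay as the last step left them, time stands still between calls to the robot, and variables do not carry over. Pictures are saved under pics/ and viewed, at most 10 in all, crops included, and the job is handed in when it is done.

Besides the shell and the picture viewer there is one more tool, called after ">>>" as name(argument=value, ...), one argument or row to a line, values as JSON. play_rows: Moves the arm, as the interface text tells. Its arguments: {"type":"object","properties":{"offset":{"type":"array"},"twist":{"type":"array"},"grip":{"type":"number"}},"required":["offset","twist"]}

```bash
mkdir -p pics; ls
python3 - <<'E'
from bench import manip, viewer, models
import cv2, numpy as np
a=viewer.get_image("scene"); b=viewer.get_image("top")
cv2.imwrite("pics/s.png",a); cv2.imwrite("pics/t.png",b)
for c in ("scene","top"):
    print(c,viewer.camera_info(c))
    for t in ("stop_rail","tile","stop_plate","lever_tip","spare_lever_tip"):
        print(t,[(round(d["conf"],2),np.round(d["xy"]),int(d["pixels"].sum())) for d in models.silhouettes(c,t)[:3]])
print(viewer.camera_info("wrist")); s=manip.get_state(); print(s, manip.pinch_z)
E
```

```text
pics
scene {'K': array([[496.5632668 ,   0.        , 288.28919009],
       [  0.        , 496.5632668 , 205.30326152],
       [  0.        ,   0.        ,   1.        ]]), 'eye': array([ 0.56715285, -0.6816366 ,  0.71555288]), 'rotation': array([-0.43745324,  0.89910849,  0.01527192,  0.0023134 ])}
stop_rail [(0.92, array([347., 279.]), 4249)]
tile [(0.62, array([378., 266.]), 604)]
stop_plate [(0.56, array([342., 268.]), 820)]
lever_tip [(0.48, array([340., 257.]), 263)]
spare_lever_tip [(0.74, array([228., 200.]), 219)]
top {'K': array([[544.56310443,   0.        , 277.4098368 ],
       [  0.        , 544.56310443, 206.69751167],
       [  0.        ,   0.        ,   1.        ]]), 'eye': array([0.51096122, 0.09873808, 1.08709173]), 'rotation': array([-0.02093919,  0.70899557, -0.70409672,  0.03368441])}
stop_rail [(0.97, array([317., 166.]), 4707)]
tile [(0.78, array([308., 130.]), 910)]
stop_plate [(0.98, array([324., 165.]), 742)]
lever_tip [(0.57, array([333., 175.]), 219), (0.45, array([318., 165.]), 4742), (0.45, array([237., 291.]), 186)]
spare_lever_tip [(0.5, array([239., 
[... 570 characters left out ...]
06584244,  0.41105489, -0.01272166,  1.59622409,  0.00560743,
        1.134288  , -0.08220627]), 'joint_vel': array([-0.00120114, -0.00073235, -0.00057213,  0.00026837, -0.0022813 ,
       -0.00039459, -0.000547  ]), 'joint_efforts': array([-3.66148270e-04, -5.87422299e+01,  6.40699212e-01, -2.91270536e+01,
       -5.38112631e-02,  1.06288164e-02,  3.64138748e-05]), 'tcp_pos': array([ 0.26437271, -0.5663284 ,  0.22267162]), 'orientation': array([2.90902797e-05, 9.76247527e-01, 2.16658176e-01, 9.74132709e-06]), 'ft_force': array([ 0.04006766, -0.05661631, -0.85788606]), 'moment': array([ 0.01568396,  0.05069089, -0.03523385]), 'gripper_force': 0.0, 'gripper_width': 0.08781301473376125} 0.0187
```

View pics/t.png

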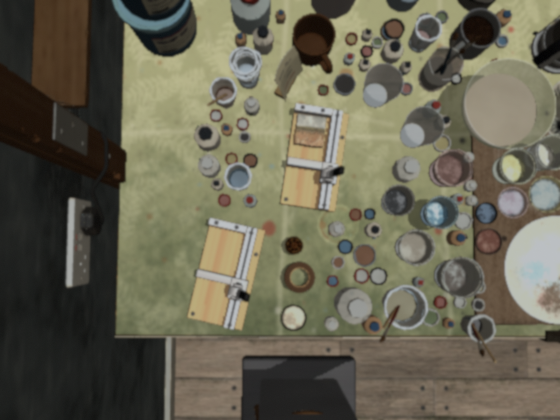

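View pics/s.png

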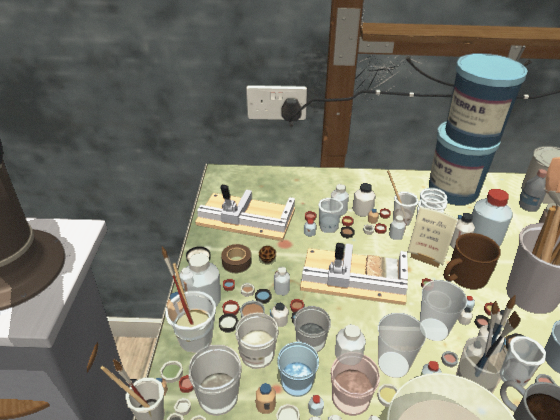

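The top view shows the tile rail at about (315,160), with the tile at (310,130), the end block at the top and the stop at (323,168). The empty rail is at (228,275). The scene view agrees, with the tile rail's lever upright at (340,257). Next I'll fit the board pose to the masks.

```bash
cat > h.py <<'E'
import numpy as np, cv2
from scipy.spatial.transform import Rotation as R
from scipy.optimize import minimize
from bench import manip, viewer, models
def proj(cam,P,st=None):
    i=viewer.camera_info(cam); K=i["K"]
    if cam=="wrist":
        M=i["mount"]; q=st["orientation"]; T=R.from_quat(np.roll(q,-1)).as_matrix()
        c=((P-st["tcp_pos"])@T-M[:3,3])@M[:3,:3]
        r=np.hypot(c[:,0],c[:,1]); s=np.arctan2(r,c[:,2])/np.maximum(r,1e-9)
        return np.c_[c[:,0]*s,c[:,1]*s]*K[0,0]+K[:2,2]
    c=(P-i["eye"])@R.from_quat(np.roll(i["rotation"],-1)).as_matrix()
    return c[:,:2]/c[:,2:]*K[0,0]+K[:2,2]
def box(x0,x1,y0,y1,z0,z1): return np.array([[x,y,z] for x in (x0,x1) for y in (y0,y1) for z in (z0,z1)])/1000.
RAIL=[box(-100,100,-55,55,0,12),box(-100,100,-40,-20,12,32),box(85,100,-20,55,12,37)]
def stop(s):
    f=s*1000-47; return [box(f-15,f,-14,54,14,39),box(f-40,f,-46,-14,14,42)]
def w(p,B): return B@R.from_euler("z",p[2]).as_matrix().T+np.array([p[0],p[1],0])
def uw(p,P): return (np.asarray(P)-[p[0],p[1],0])@R.from_euler("z",p[2]).as_matrix()
def mask(cam,p,boxes,st=None):
    m=np.zeros((420,560),np.uint8)
    for b in boxes:
        h=cv2.convexHull(proj(cam,w(p,b),st).astype(np.float32))
        cv2.fillConvexPoly(m,np.round(h*16).astype(np.int32),1,shift=4)
    return m>0
def iou(a,b): return (a&b).sum()/max(1,(a|b).sum())
E
python3 - <<'E'
from h import *
ms={}
for c in ("scene","top"):
    viewer.get_image(c); ms[c]={t:models.silhouettes(c,t) for t in ("stop_rail","stop_plate","tile","spare_lever_tip")}
f=lambda p:-sum(iou(ms[c]["stop_rail"][0]["pixels"],mask(c,(p[0],p[1],p[2]/5),RAIL+stop(.03))) for c in ms)
best=min((minimize(f,[.6+a,.02+b,g],method="Nelder-Mead",options=dict(initial_simplex=np.array([.6+a,.02+b,g])+np.array([[0,0,0],[.02,0,0],[0,.02,0],[0,0,.3]]))) for a in (0,.02) for b in (0,.02) for g in (-.5,0,)),key=lambda r:r.fun)
p=best.x*[1,1,.2]; print("pose",p,best.fun)
for c in ms: 
    m=ms[c]["stop_plate"][0]["pixels"]
    print(c,[(round(s,3),round(iou(m,mask(c,p,stop(s))),2)) for s in np.arange(0,.09,.01)])
q=proj("top",w(p,np.array([[0,0,0.]]))); print(q)
# spare tip: from top, ray at z=.11
i=viewer.camera_info("top"); xy=ms["top"]["spare_lever_tip"][0]["xy"]
d=R.from_quat(np.roll(i["rotation"],-1)).as_matrix()@np.array([*((xy-i["K"][:2,2])/i["K"][0,0]),1]); P=i["eye"]+d*(.11-i["eye"][2])/d[2]; print("spare",P,uw(p,P))
for c in ms:
    im=viewer.get_image(c); im[mask(c,p,RAIL[:1])^cv2.erode(mask(c,p,RAIL[:1]).astype(np.uint8),np.ones((3,3))).astype(bool)]=(0,0,255)
    u,v=map(int,proj(c,w(p,np.zeros((1,3))))[0]); cv2.imwrite(f"pics/f_{c}.png",cv2.resize(im[v-70:v+70,u-70:u+70],(420,420)))
np.save("p.npy",p)
cv2.imwrite("pics/f.png",np.hstack([cv2.imread("pics/f_scene.png"),cv2.imread("pics/f_top.png")])[:, :800])
E
```

```text
Traceback (most recent call last):
  File "h.py", line 23, in mask
    h=cv2.convexHull(proj(cam,w(p,b),st).astype(np.float32))
                     ~~~~^^^^^^^^^^^^^^^
  File "h.py", line 6, in proj
    i=viewer.camera_info(cam); K=i["K"]
ValueError: time passes only in moves, steps and waits
```

```bash
sed -i 's/i=viewer.camera_info(cam); K/i=INFO[cam]; K/; s/^def proj/INFO={c:viewer.camera_info(c) for c in ("scene","top","wrist")}\ndef proj/' h.py
python3 - <<'E'
from h import *
ms={};ims={}
for c in ("scene","top"):
    ims[c]=viewer.get_image(c); ms[c]={t:models.silhouettes(c,t) for t in ("stop_rail","stop_plate","spare_lever_tip")}
print(manip.get_state()["clock"])
f=lambda p:-sum(iou(ms[c]["stop_rail"][0]["pixels"],mask(c,(p[0],p[1],p[2]/5),RAIL+stop(.03))) for c in ms)
best=min((minimize(f,x0,method="Nelder-Mead",options=dict(initial_simplex=np.array(x0)+np.array([[0,0,0],[.02,0,0],[0,.02,0],[0,0,.3]]))) for x0 in ([.58,.02,-.5],[.6,.04,-.3],[.6,.02,-.8])),key=lambda r:r.fun)
p=best.x*[1,1,.2]; print("pose",p,best.fun); np.save("p.npy",p)
for c in ms: 
    l=ms[c]["stop_plate"]
    if l: print(c,[(round(s,3),round(iou(l[0]["pixels"],mask(c,p,stop(s))),2)) for s in np.arange(0,.09,.01)])
i=INFO["top"]; l=ms["top"]["spare_lever_tip"]
for e in l[:2]:
    d=R.from_quat(np.roll(i["rotation"],-1)).as_matrix()@np.array([*((e["xy"]-i["K"][:2,2])/i["K"][0,0]),1]); P=i["eye"]+d*(.11-i["eye"][2])/d[2]; print("spare",e["conf"],P,uw(p,P))
o=[]
for c in ms:
    im=ims[c].copy(); m=mask(c,p,RAIL[:1]); im[m^(cv2.erode(m.astype(np.uint8),np.ones((3,3)))>0)]=(0,0,255)
    u,v=map(int,proj(c,w(p,np.zeros((1,3))))[0]); o.append(cv2.resize(im[v-70:v+70,u-66:u+66],(396,420)))
cv2.imwrite("pics/f.png",np.hstack(o))
E
```

```text
1.5
pose [ 0.69180767  0.00716578 -0.14763531] -1.6089929444606241
scene [(np.float64(0.0), np.float64(0.03)), (np.float64(0.01), np.float64(0.18)), (np.float64(0.02), np.float64(0.41)), (np.float64(0.03), np.float64(0.58)), (np.float64(0.04), np.float64(0.61)), (np.float64(0.05), np.float64(0.3)), (np.float64(0.06), np.float64(0.15)), (np.float64(0.07), np.float64(0.06)), (np.float64(0.08), np.float64(0.0))]
top [(np.float64(0.0), np.float64(0.02)), (np.float64(0.01), np.float64(0.08)), (np.float64(0.02), np.float64(0.16)), (np.float64(0.03), np.float64(0.45)), (np.float64(0.04), np.float64(0.78)), (np.float64(0.05), np.float64(0.41)), (np.float64(0.06), np.float64(0.17)), (np.float64(0.07), np.float64(0.09)), (np.float64(0.08), np.float64(0.02))]
spare 0.52 [0.4310364  0.14841611 0.11      ] [-0.27871239  0.10135442  0.11      ]
```

View pics/f.png

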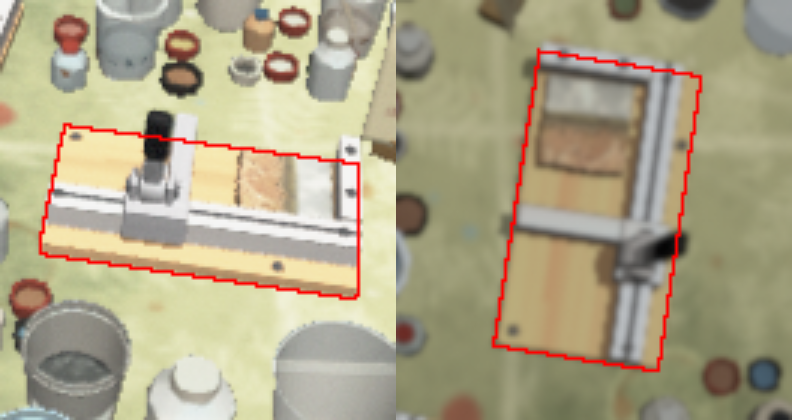

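The fit is tight, with the red outline on the board edges in both views. The stop is at about 0.04 and the lever leans to -y. I'll raise the arm and turn the tool so its y axis lies along the rail.

>>> play_rows(
  offset=[
    [0,0,-0.15],
    [0,0,-0.15],
    [0,0,-0.15],
    [0,0,-0.15],
    [0,0,-0.1],
  ],
  twist=[-0.059,-0.059,-0.059,-0.059,-0.059],
  grip=-1,
)

```text
clock: 2.12
tcp_pos: [0.2644, -0.5665, 0.3643]
orientation: [0.001, 0.775, 0.632, -0.0]
ft_force: [-0.7, 1.1, 0.3]
gripper_width: 0.0411
gripper_force: 0.0
```

```bash
cat > go.py <<'E'
import sys
from h import *
# target in rail frame -> offsets in tool axes (m) from the present pose
s=manip.get_state(); p=np.load("p.npy"); T=R.from_quat(np.roll(s["orientation"],-1)).as_matrix()
print("clock",round(s["clock"],2),"rail xyz",np.round(uw(p,s["tcp_pos"]),4),"yaw err deg",round(np.degrees(np.arctan2(T[1,0],T[0,0])-np.pi/2-p[2]),2),"F",np.round(s["ft_force"],1),"q7",round(s["joint_positions"][6],2))
if len(sys.argv)>3:
    t=w(p,np.array([[float(a) for a in sys.argv[1:4]]]))[0]
    print("tool shift mm",np.round((t-s["tcp_pos"])@T*1000,1), "units",np.round((t-s["tcp_pos"])@T/.2,3))
E
python3 go.py -0.065 0.03 0.32
```

```text
clock 2.12 rail xyz [-0.3383 -0.6303  0.3643] yaw err deg -3.07 F [-0.7  1.1  0.3] q7 0.81
tool shift mm [674.1 237.5  43.7] units [3.37  1.188 0.219]
```

>>> play_rows(
  offset=[
    [0.28,0.1,0],
    [0.28,0.1,0],
    [0.28,0.1,0],
    [0.28,0.1,0],
    [0.28,0.1,0],
  ],
  twist=[0,0,0,0,0],
)

```text
clock: 2.75
tcp_pos: [0.4206, -0.3112, 0.363]
orientation: [0.0, 0.777, 0.63, -0.0]
ft_force: [0.6, -0.1, -0.5]
gripper_width: 0.0005
gripper_force: 0.0
```

>>> play_rows(
  offset=[
    [0.28,0.1,0],
    [0.28,0.1,0],
    [0.28,0.1,0],
    [0.28,0.1,0],
    [0.28,0.1,0],
  ],
  twist=[0,0,0,0,-0.017],
)

```text
clock: 3.38
tcp_pos: [0.5761, -0.0579, 0.3629]
orientation: [0.0, 0.759, 0.651, 0.0]
ft_force: [1.1, -0.3, 1.2]
gripper_width: 0.0005
gripper_force: 0.0
```

```bash
python3 go.py -0.065 0.03 0.2
```

```text
clock 3.38 rail xyz [-0.1049 -0.0814  0.3629] yaw err deg -0.33 F [ 1.1 -0.3  1.2] q7 -0.27
tool shift mm [111.7  39.1 162.9] units [0.558 0.196 0.815]
```

>>> play_rows(
  offset=[
    [0.28,0.1,0],
    [0.28,0.1,0.1],
    [0,0,0.25],
    [0,0,0.25],
    [0,0,0.2],
  ],
  twist=[0,0,0,0,0],
)

```text
clock: 4.0
tcp_pos: [0.6314, 0.0448, 0.2006]
orientation: [-0.0, 0.759, 0.651, -0.001]
ft_force: [0.4, 0.1, 0.6]
gripper_width: 0.0001
gripper_force: 0.0
```

```bash
python3 - <<'E'
from h import *
s=manip.get_state(); im=viewer.get_image("wrist"); p=np.load("p.npy")
rs=models.silhouettes("wrist","stop_rail"); ts=models.silhouettes("wrist","stop_plate")
print([(round(d["conf"],2),d["xy"]) for d in rs+ts])
if rs:
    m=rs[0]["pixels"]; f=lambda d:-iou(m,mask("wrist",p+np.array(d)*[1,1,5],RAIL+stop(.04),s))
    r=minimize(f,[0,0,0],method="Nelder-Mead",options=dict(initial_simplex=[[0,0,0],[.01,0,0],[0,.01,0],[0,0,.01]])); print("corr",r.x*[1,1,5],f([0,0,0]),r.fun)
if ts: print([(round(a,3),round(iou(ts[0]["pixels"],mask("wrist",p,stop(a),s)),2)) for a in np.arange(.02,.06,.005)])
for b in RAIL+stop(.04):
    cv2.polylines(im,[cv2.convexHull(proj("wrist",w(p,b),s).astype(np.float32)).astype(np.int32)],True,(0,0,255))
cv2.imwrite("pics/w1.png",im)
E
python3 go.py -0.065 0.03 0.027
```

```text
[(0.72, [323.8, 207.4]), (0.69, [318.5, 232.7])]
corr [0.00044336 0.000644   0.0001923 ] -0.7648783347991791 -0.7728290326381525
[(np.float64(0.02), np.float64(0.16)), (np.float64(0.025), np.float64(0.3)), (np.float64(0.03), np.float64(0.46)), (np.float64(0.035), np.float64(0.66)), (np.float64(0.04), np.float64(0.71)), (np.float64(0.045), np.float64(0.52)), (np.float64(0.05), np.float64(0.35)), (np.float64(0.055), np.float64(0.22))]
clock 4.15 rail xyz [-0.0658  0.028   0.2012] yaw err deg -0.36 F [-0.2  0.3  1. ] q7 -0.53
tool shift mm [  2.2   1.4 174.2] units [0.011 0.007 0.871]
```

View pics/w1.png

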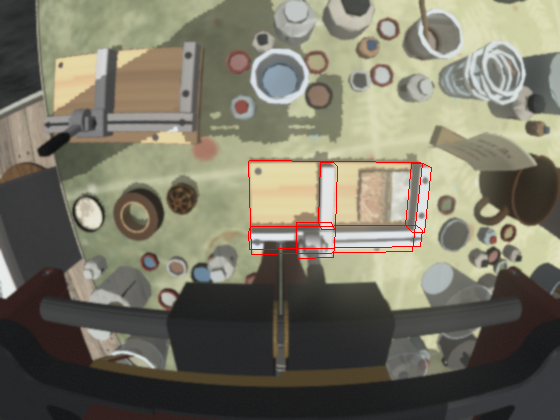

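The wrist view confirms the pose: the overlay lies on the board at (250–430, 160–250) and the plate is at (328,193). I'll descend behind the plate.

>>> play_rows(
  offset=[
    [0.01,0,0.22],
    [0,0,0.22],
    [0,0,0.22],
    [0,0,0.16],
    [0,0,0.05],
  ],
  twist=[0,0,0,0,0],
)

```text
clock: 4.78
tcp_pos: [0.6328, 0.0468, 0.029]
orientation: [0.0, 0.759, 0.651, 0.0]
ft_force: [0.2, 0.3, 0.4]
gripper_width: 0.0004
gripper_force: 0.0
```

```bash
python3 go.py -0.0065 0.03 0.027
```

```text
clock 4.78 rail xyz [-0.0642  0.0305  0.029 ] yaw err deg -0.38 F [0.2 0.3 0.4] q7 -0.63
tool shift mm [-0.1 57.7  2. ] units [-0.001  0.288  0.01 ]
```

Now I'll push gently, 45 mm first.

>>> play_rows(
  offset=[
    [0,0.06,0.005],
    [0,0.05,0],
    [0,0.04,0],
    [0,0.04,0],
    [0,0.035,0],
  ],
  twist=[0,0,0,0,0],
)

```text
clock: 5.4
tcp_pos: [0.677, 0.0401, 0.0279]
orientation: [-0.0, 0.759, 0.651, -0.0]
ft_force: [-2.4, 1.4, 1.2]
gripper_width: 0.0005
gripper_force: 1.1
```

>>> play_rows(
  offset=[
    [0,0.01,0],
    [0,0.01,0],
    [0,0.01,0],
    [0,0.01,0],
    [0,0,0],
  ],
  twist=[0,0,0,0,0],
)

```text
clock: 6.02
tcp_pos: [0.6848, 0.0388, 0.0276]
orientation: [0.0, 0.759, 0.651, 0.0]
ft_force: [-1.7, 2.4, 0.2]
gripper_width: 0.0009
gripper_force: 0.5
```

```bash
python3 go.py -0.0065 0.03 0.027
```

```text
clock 6.03 rail xyz [-0.0116  0.0303  0.0276] yaw err deg -0.35 F [-1.7  2.4  0.2] q7 -0.58
tool shift mm [-0.3  5.1  0.7] units [-0.001  0.026  0.003]
```

>>> play_rows(
  offset=[
    [0,0.005,0],
    [0,0.005,0],
    [0,0.005,0],
    [0,0.005,0],
    [0,0.005,0],
  ],
  twist=[0,0,0,0,0],
)

```text
clock: 6.65
tcp_pos: [0.6896, 0.0381, 0.0277]
orientation: [-0.0, 0.759, 0.651, 0.0]
ft_force: [-2.4, 1.7, -0.8]
gripper_width: 0.0004
gripper_force: 1.0
```

>>> play_rows(
  offset=[
    [0,0.004,0],
    [0,0.004,0],
    [0,0.004,0],
    [0,0.004,0],
    [0,0,0],
  ],
  twist=[0,0,0,0,0],
)

```text
clock: 7.28
tcp_pos: [0.6928, 0.0374, 0.0278]
orientation: [0.0, 0.759, 0.651, 0.0]
ft_force: [-2.0, -0.0, 0.1]
gripper_width: 0.0002
gripper_force: 0.8
```

```bash
python3 go.py -0.0065 0.03 0.027
```

```text
clock 7.28 rail xyz [-0.0034  0.03    0.0278] yaw err deg -0.36 F [-2.  -0.   0.1] q7 -0.58
tool shift mm [-0.  -3.1  0.8] units [-0.    -0.015  0.004]
```

>>> play_rows(
  offset=[
    [0,0.004,0],
    [0,0.004,0],
    [0,0.004,0],
    [0,0.004,0],
    [0,0.004,0],
  ],
  twist=[0,0,0,0,0],
)

```text
clock: 7.9
tcp_pos: [0.695, 0.0371, 0.0277]
orientation: [-0.001, 0.759, 0.651, -0.001]
ft_force: [-10.3, 1.1, 6.3]
gripper_width: 0.0
gripper_force: 5.1
```

```bash
python3 - <<'E'
from h import *
s=manip.get_state(); im=viewer.get_image("wrist"); p=np.load("p.npy")
ts=models.silhouettes("wrist","stop_plate")
if ts: print([(round(a,3),round(iou(ts[0]["pixels"],mask("wrist",p,stop(a)[:1],s)),2)) for a in np.arange(.055,.085,.003)])
cv2.imwrite("pics/w2.png",im)
E
python3 go.py
```

```text
[(np.float64(0.055), np.float64(0.01)), (np.float64(0.058), np.float64(0.06)), (np.float64(0.061), np.float64(0.14)), (np.float64(0.064), np.float64(0.24)), (np.float64(0.067), np.float64(0.35)), (np.float64(0.07), np.float64(0.46)), (np.float64(0.073), np.float64(0.4)), (np.float64(0.076), np.float64(0.31)), (np.float64(0.079), np.float64(0.22)), (np.float64(0.082), np.float64(0.14)), (np.float64(0.085), np.float64(0.07))]
clock 8.0 rail xyz [-0.0013  0.0301  0.0277] yaw err deg -0.33 F [-8.8  1.1  5.2] q7 -0.57
```

View pics/w2.png

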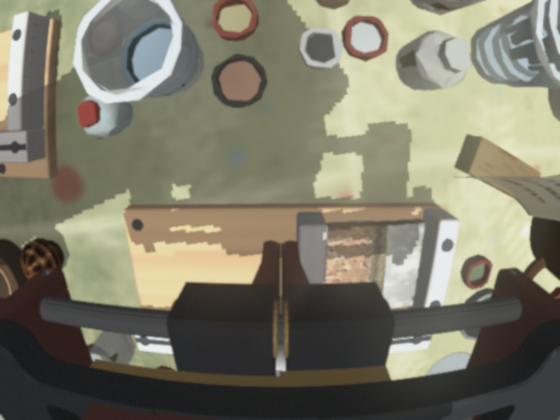

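Contact with the tile: the force rose to 10 N and the plate sits against it (plate at (312,250), tile from column 325), so the stop is at about 0.071. I'll back off, rise and cross to the lever's -y side.

>>> play_rows(
  offset=[
    [0,-0.05,0],
    [0,-0.05,-0.05],
    [0,0,-0.25],
    [0,0,-0.3],
    [0,0,-0.3],
  ],
  twist=[0,0,0,0,0],
)

```text
clock: 8.62
tcp_pos: [0.6767, 0.0397, 0.2105]
orientation: [0.001, 0.759, 0.651, 0.001]
ft_force: [0.0, -1.0, 0.1]
gripper_width: 0.0008
gripper_force: 0.0
```

```bash
python3 go.py 0 -0.095 0.20
```

```text
clock 8.62 rail xyz [-0.0197  0.03    0.2105] yaw err deg -0.36 F [ 0.  -1.   0.1] q7 -0.51
tool shift mm [-124.8   20.5   10.6] units [-0.624  0.102  0.053]
```

>>> play_rows(
  offset=[
    [-0.21,0.05,0],
    [-0.21,0.05,0],
    [-0.2,0,0],
    [0,0,0],
    [0,0,0],
  ],
  twist=[0,0,0,0,0],
)

```text
clock: 9.25
tcp_pos: [0.6777, -0.0849, 0.2085]
orientation: [0.0, 0.759, 0.651, 0.001]
ft_force: [-0.7, 0.3, 0.5]
gripper_width: 0.0002
gripper_force: 0.0
```

```bash
python3 - <<'E'
from h import *
s=manip.get_state(); im=viewer.get_image("wrist"); p=np.load("p.npy")
ts=models.silhouettes("wrist","lever_tip")
print([(round(d["conf"],2),d["xy"]) for d in ts], proj("wrist",w(p,np.array([[0,-.054,.114],[0,-.03,.048]])),s))
for b in RAIL+stop(.071):
    cv2.polylines(im,[cv2.convexHull(proj("wrist",w(p,b),s).astype(np.float32)).astype(np.int32)],True,(0,0,255))
cv2.imwrite("pics/w3.png",im)
E
python3 go.py 0 -0.095 0.095
```

```text
[(0.72, [275.1, 133.4])] [[280.30533187 163.08597384]
 [280.17706774 129.50101492]]
clock 9.35 rail xyz [-0.0005 -0.0919  0.2083] yaw err deg -0.23 F [0.1 0.9 0.1] q7 -0.32
tool shift mm [ -3.1   0.4 113.3] units [-0.016  0.002  0.566]
```

View pics/w3.png

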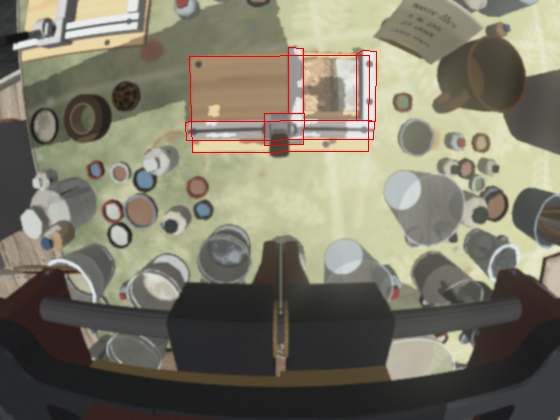

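The lever grip shows at (279,145) and the stop overlay matches the plate. The descent column is clear, so I'll lower beside the lever and begin sweeping it toward +y.

>>> play_rows(
  offset=[
    [0,0,0.2],
    [0,0,0.2],
    [0,0,0.15],
    [0.03,0,0],
    [0.05,0,0],
  ],
  twist=[0,0,0,0,0],
)

```text
clock: 9.98
tcp_pos: [0.681, -0.0684, 0.0992]
orientation: [0.0, 0.759, 0.651, 0.001]
ft_force: [-0.2, -0.9, 0.4]
gripper_width: 0.0005
gripper_force: 0.0
```

>>> play_rows(
  offset=[
    [0.05,0,0],
    [0.05,0,0],
    [0.05,0,0],
    [0.05,0,0],
    [0.05,0,0],
  ],
  twist=[0,0,0,0,0],
)

```text
clock: 10.6
tcp_pos: [0.6877, -0.0201, 0.0976]
orientation: [0.0, 0.759, 0.651, -0.0]
ft_force: [-0.2, -0.8, -0.9]
gripper_width: 0.0003
gripper_force: 0.5
```

```bash
python3 go.py 0 0 0.095
```

```text
clock 10.6 rail xyz [-0.     -0.0276  0.0976] yaw err deg -0.37 F [-0.2 -0.8 -0.9] q7 -0.46
tool shift mm [27.6 -0.2  2.6] units [ 0.138 -0.001  0.013]
```

>>> play_rows(
  offset=[
    [0.065,0,0.005],
    [0.065,0,0.012],
    [0.035,0,0.04],
    [0.035,0,0.04],
    [0.04,0,0.06],
  ],
  twist=[0,0,0,0,0],
)

```text
clock: 11.22
tcp_pos: [0.6952, 0.027, 0.0656]
orientation: [0.0, 0.759, 0.651, -0.0]
ft_force: [-0.2, -0.8, 0.9]
gripper_width: 0.0001
gripper_force: 0.5
```

```bash
python3 go.py 0 0.03 0.054
```

```text
clock 11.22 rail xyz [0.0005 0.0201 0.0656] yaw err deg -0.38 F [-0.2 -0.8  0.9] q7 -0.54
tool shift mm [ 9.9 -0.5 11.6] units [ 0.049 -0.003  0.058]
```

>>> play_rows(
  offset=[
    [0.03,0,0.012],
    [0.02,0,0.014],
    [0,0,0.014],
    [0,0,0.014],
    [0,0,0.01],
  ],
  twist=[0,0,0,0,0],
)

```text
clock: 11.85
tcp_pos: [0.6969, 0.0369, 0.0537]
orientation: [0.0, 0.759, 0.651, 0.0]
ft_force: [-0.9, 0.8, 5.8]
gripper_width: 0.0003
gripper_force: 3.2
```

```bash
python3 go.py 0 0.03 0.054
```

```text
clock 11.85 rail xyz [0.0006 0.0301 0.0537] yaw err deg -0.37 F [-0.9  0.8  5.8] q7 -0.56
tool shift mm [-0.1 -0.6 -0.3] units [-0.001 -0.003 -0.002]
```

Near flat; I'll press on until the end stop is felt.

>>> play_rows(
  offset=[
    [0,0,0.005],
    [0,0,0.005],
    [0,0,0.005],
    [0,0,0.005],
    [0,0,0],
  ],
  twist=[0,0,0,0,0],
)

```text
clock: 12.48
tcp_pos: [0.6973, 0.037, 0.0526]
orientation: [0.001, 0.759, 0.651, 0.001]
ft_force: [-5.9, -0.0, 18.3]
gripper_width: 0.0004
gripper_force: 9.4
```

The end stop is reached, with 18 N and no further travel. I'll lift off, back away and check.

>>> play_rows(
  offset=[
    [0,0,-0.1],
    [0,0,-0.2],
    [0,0,-0.25],
    [0,0,-0.25],
    [-0.25,0,0],
  ],
  twist=[0,0,0,0,0],
)

```text
clock: 13.1
tcp_pos: [0.6913, -0.0071, 0.2154]
orientation: [0.002, 0.757, 0.653, 0.004]
ft_force: [1.0, -1.6, -1.1]
gripper_width: 0.0003
gripper_force: 0.0
```

>>> play_rows(
  offset=[
    [-0.25,0,0],
    [0,0,0],
    [0,0,0],
    [0,0,0],
    [0,0,0],
  ],
  twist=[0,0,0,0,0],
)

```text
clock: 13.72
tcp_pos: [0.6814, -0.0604, 0.2095]
orientation: [-0.0, 0.759, 0.651, 0.0]
ft_force: [-0.5, -0.2, -0.3]
gripper_width: 0.0002
gripper_force: 0.0
```

Run:
```python
from h import *
s=manip.get_state(); p=np.load("p.npy"); o=[]
for c,k in (("wrist",2),("scene",3)):
    im=viewer.get_image(c)
    u,v=map(int,proj(c,w(p,np.array([[0,0,.03]])),s)[0]); h=200//k
    u=min(max(u,h),559-h); v=min(max(v,h),419-h); o.append(cv2.resize(im[v-h:v+h,u-h:u+h],(400,400),interpolation=cv2.INTER_CUBIC))
print([ (c,proj(c,w(p,np.array([[0,.04,.048]])),s)) for c in("wrist","scene")])
cv2.imwrite("pics/end.png",np.hstack(o))
```

```text
[('wrist', array([[280.27500529,  84.23666258]])), ('scene', array([[357.58978818, 245.51028354]]))]
```

View pics/end.png

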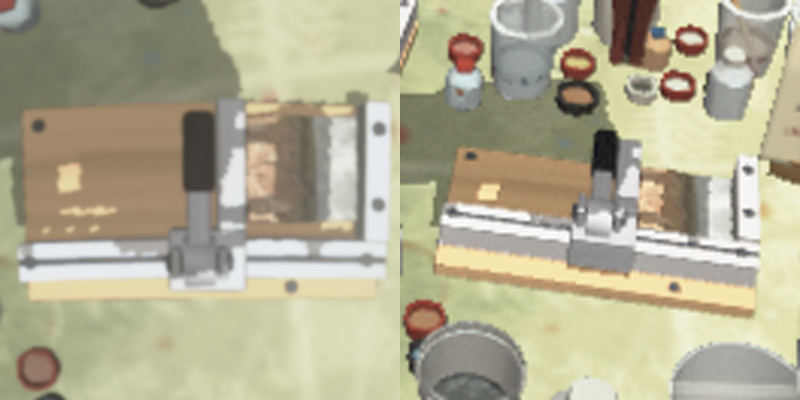

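The lever lies flat along the plate (left crop, grip at (198,150)). The plate meets the tile at column 245, and the tile reaches the end block. The finger height at the end (52.6 mm) also matches a level lever, so I'll hand in.

```bash
python3 -c "
from bench import job_done
print(job_done())"
```

```text
the job is handed in; nothing more can be done
None
```

The stop is against the tile at about 0.071 m and its lever was then flipped down flat to its end stop; the tile stayed in place, I never went near the other rail, and I handed the job in at about 14 s, with no verdict returned.

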